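Seat the shaker tray on its pins

TASK

The metal tray lies crooked on the low bench shaker, its far side propped up on the two locating pins hidden under it. Push the tray gently sideways with the fingertips until both holes in its floor drop over the pins and it sits flat and square in the middle of the shaker's deck, then let go of it. Do not pick the tray up or squeeze it, and leave the other things on the worktop alone.

Things in the scene. Friction and masses are not known exactly. Their poses are not given: they have to be found in the camera images.
- shaker: Low bench shaker, white housing with a flat grey deck, 230 (x) x 210 (y) x 50 mm high, fixed. Origin: centre of its underside, on the worktop; z up; the front with the dial faces its own -x. Deck 50 mm above the origin; two steel pins stand on it, hidden by the tray. The seated tray has its origin 50 mm right above the shaker's origin, and the same x and y directions.
- tray: Loose aluminium tray 140 (x) x 170 (y) mm, 0.3 to 0.55 kg; floor 6 mm thick, 4 mm thick rim all round, its top 24 mm above the underside. Origin: centre of its underside; x away from the robot, y left, z up. At the start 20-36 mm too near the shaker's front, up to 15 mm to either side, up to 0.12 rad crooked, far edge 8-12 mm up. Its rim can be pushed from outside or inside, with a few newtons.
- pin_left (a point): Foot of the left pin: its axis at deck height, at x +20, y +60 mm of the shaker. Each pin is 10 mm in diameter for its lower 5 mm, then tapers to a 4 mm wide blunt tip, 8 mm high in all.
- pin_right (a point): Foot of the right pin: its axis at deck height, at x +20, y -60 mm of the shaker. Same size as the left pin.
- hole_left (a point): Centre of the tray's left hole at the tray's underside, at x +20, y +60 mm of the tray. Round through hole 14 mm in diameter: 2 mm of play all round a pin.
- hole_right (a point): Centre of the tray's right hole at the tray's underside, at x +20, y -60 mm of the tray. Same size as the left hole.
- coverslip_box: Bystander: small white box with a blue lid, 32 x 32 x 22 mm, beside the shaker's right flank towards the front. Origin: centre of its underside.
- oil_bottle: Bystander: small brown bottle with a black cap, 24 mm in diameter, 58 mm high, beside the shaker's right flank towards the back. Origin: centre of its underside.
- bench_timer: Bystander: white timer lying face up, 66 x 66 x 17 mm, left of the shaker. Origin: centre of its underside.
- tube_1: Bystander: standing tube with a red screw cap, 34 mm in diameter, 114 mm high, further left. Origin: centre of its underside.
- marker_blue: Bystander: felt marker lying on the worktop, 128 mm long, 14 mm thick, at the left. Origin: centre of its underside.

How it is judged:
At the end, for the whole second after the job is handed in: Both holes of the tray are over their pins (within 4 mm, left on left and right on right) and down on the deck (within 2 mm), the tray is flat (within 0.025 rad) and at rest (horizontal distance between hole_left and pin_left below 0.004 m and horizontal distance between hole_right and pin_right below 0.004 m and height (world z) of each of hole_left, hole_right, tray below 0.052 m and angle between tray's own z axis and vertical below 0.025 rad and linear speed of tray below 0.01 m/s); the robot touches nothing.
It fails at once if the tray is lifted: its middle rises more than 18 mm above the deck (height (world z) of tray above 0.068 m).
It fails at once if the tray is tipped up by more than 0.2 rad (angle between tray's own z axis and vertical above 0.2 rad).
It fails at once if the fingers squeeze or shove the tray with more than 45 N (contact force between the fingers and tray above 45 N).
It fails at once if another thing on the worktop is moved by more than 20 mm or knocked over (distance of any of coverslip_box, oil_bottle, bench_timer, tube_1, marker_blue from where it was at the start of the episode above 0.02 m or angle between any of coverslip_box, oil_bottle, bench_timer, tube_1's own z axis and vertical above 0.4 rad).
It also fails if it takes over 72 s, if anything falls off the work surface, if the arm or the gripper's body presses on something with over 40 N, if the wrist force passes 120 N, or if a joint passes its speed limit or range.

ROBOT

A 6-joint arm with a two-finger parallel gripper is mounted at the origin on a cart in front of the work surface, level with it; the furniture and walls round the work are solid. World frame = base frame: x ahead of the robot, y to its left, z up, the work surface at z = 0. Lengths are in m, angles in rad, forces in N, time in s.
With the tool pointing down it reaches from about 0.3 to 0.875 m from the base axis. Payload 4.2 kg.
Tool frame: the origin (TCP) lies at the very end of the fingers, on their centre line; the grasp point (between the pads) lies 19 mm behind it; z points along the fingers, y is the direction in which the jaws open and shut (so a half turn about z gives the same grasp; the last joint's range is limited). The gripper opens to 85 mm and grips with 20 to 120 N. Pads are 22 mm wide; open, the fingers measure 114 mm over their backs; the gripper's body (76 mm by 85 mm) begins 54 mm behind the grasp point. The pads swing forward as they close: fully open they stand 13 mm farther back than shut.
Start: joints at [1.127, 0.32, 1.565, -0, 1.257, -0.02], TCP at [0.236, 0.524, 0.231] pointing down, gripper open.
Joint ranges: [-3.11, 3.11], [-0.84, 2.01], [0.21, 2.61], [-1.34, 4.49], [0.05, 2.63], [-2.56, 2.56]. Speed limits (rad/s): [2.57, 2.57, 3.14, 3.14, 3.14, 3.14].

INTERFACE

Orientations are given as a unit quaternion [x, y, z, w].
In Python, from workcell import get_state, read_camera, sign_off gives the robot as it stands.
- The arm moves only by the shell command python3 -m creep 'ROWS' [FORCE]. ROWS is JSON, one flat list of numbers, 5 for each row, row after row: the closure in counts, from 0 (fully open) to 255 (shut), then the shift along the tool's x, y, z in cm, then the turn about the tool's z in units of 6 degrees (1.0 is 6 degrees). A call has 1 to 20 rows; each row shifts and turns the pose as measured when the row begins, along the tool's axes as they then stand; what a row does not reach is not made up. A row lasts 1/12 s, in which the tool goes at most 41.7 mm and 7.16 degrees, less where a joint would pass 70% of its speed; a pose out of reach is approached as far as the arm can. A call with a gripper value outside its range is refused whole. The fingers move at their own pace and stop on an object; FORCE is the grip in N (left out, the last holds). Time passes only in rows, so rows that do not move let the fingers close. It gives the time, the measured TCP pose, the force and the opening at its end, in the units of the state.
- get_state(): the state, without advancing time (a new reading comes with each control period).
- read_camera(name): name is "side" or "top" or "wrist"; returns a dict with "image" (480x640x3 uint8, red, green, blue), "fx", "fy", "cx", "cy" (pixels), "R" (3x3) and "t" (3): a world point X has camera coordinates R X + t. Camera axes: x right, y down, z forward; pixel columns grow to the right and rows downward; lengths in m; the calibration is good to about 2 mm. A picture is of the moment at which its call begins. There is no depth.
- sign_off(): hands the job in, once; it reports no verdict.
The state is a dict: "clock": time; "joint_pos": joint angles; "joint_vel": joint speeds; "joint_efforts": joint torques, N m; "tcp_pos": TCP position; "ee_rot": TCP orientation; "wrist_force": force on the tool from outside, world axes, zero at the start; "moment": the same for the moment, N m; "width": opening from 0.0 (shut) to 1.0 (fully open).
Only numpy, scipy, OpenCV 4.12 (cv2) and the standard library are available. Lean on these libraries where they do the work, as an engineer would, in place of code of your own. Each camera call takes 0.05 s, during which the arm holds its last target.

## Working session

There is one attempt and no reset: what is moved stays moved. The work goes in short steps, Python scripts to look and compute and a shell command to move; the robot and the scene stay as the last step left them, time stands still between calls to the robot, and variables do not carry over. Pictures are saved under pics/ and viewed, and the job is handed in when it is done.

```bash
mkdir -p pics; ls
python3 - <<'E'
from workcell import *
import cv2
s=get_state()
for k in s: print(k,s[k])
for n in ("top","side","wrist"):
    c=read_camera(n)
    cv2.imwrite(f"pics/{n}0.png",c["image"][:,:,::-1])
    print(n,{k:c[k] for k in c if k!="image"})
E
```

```text
pics
clock 0.0
joint_pos [ 1.12699354e+00  3.20299906e-01  1.56569574e+00 -1.55974157e-05
  1.25740934e+00 -2.00349017e-02]
joint_vel [-0.00200518 -0.00132384 -0.00019126 -0.00043469 -0.00071887 -0.00064588]
joint_efforts [-3.04603076e-03 -4.15511692e+01 -2.34156650e+01 -3.82633334e-04
  8.42747977e-03  2.00464643e-05]
tcp_pos [0.23625085 0.52368765 0.23047118]
ee_rot [ 2.10299638e-01  9.77636559e-01 -8.83608967e-04 -2.01059723e-04]
wrist_force [ 0.12030227 -0.37127297 -0.18623121]
moment [ 0.00442975 -0.03894467  0.05208151]
width 1.000321951412458
top {'fx': 623.8876570129003, 'fy': 623.8876570129003, 'cx': 331.69939145600324, 'cy': 246.4120655432285, 'R': array([[ 0.0283795 , -0.99942827,  0.01837789],
       [-0.99292443, -0.03030609, -0.11481555],
       [ 0.11530687, -0.01498944, -0.99321682]]), 't': array([-0.1710689 ,  0.53835157,  1.57251499])}
side {'fx': 465.71740067848, 'fy': 465.71740067848, 'cx': 318.75875423682436, 'cy': 240.24437887266413, 'R': array([[ 0.88683754, -0.46170029,  0.01876222],
       [-0.22495673, -0.4668534 , -0.85524404],
       [ 0.40362562,  0.75424183, -0.51788571]]), 't': array([-0.5280937 ,  0.09761811,  0.98591162])}
wrist {'fx': 401.50690707879926, 'fy': 401.50690707879926, 'cx': 310.4048013859814, 'cy': 237.3697651027187, 'R': array([[ 0.41202955,  0.911169  , -0.0016456 ],
       [ 0.87157042, -0.39359519,  0.29231462],
       [ 0.26570032, -0.12187651, -0.95632079]]), 't': array([-0.57464385, -0.03824474,  0.37896977])}
```

View pics/top0.png

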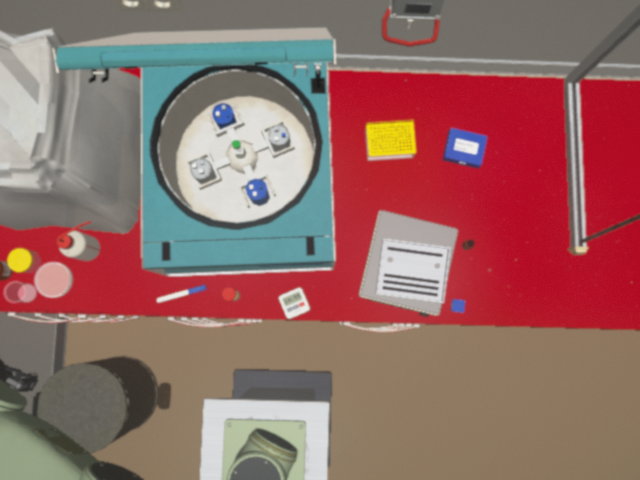

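View pics/side0.png

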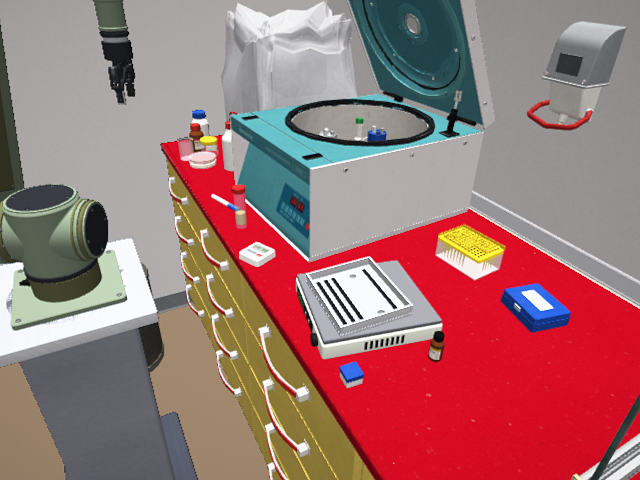

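View pics/wrist0.png

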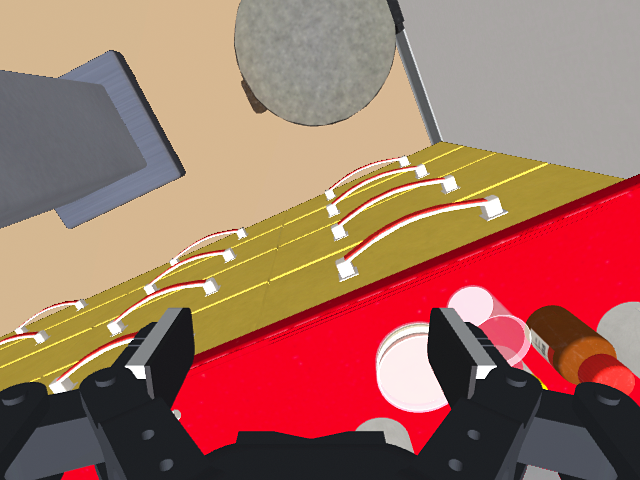

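The top view shows the shaker at about (410,262), turned, with the tray at about (415,270) on it. The side view shows it at about (370,305). The centrifuge wall stands close on its left. I'll zoom in to mark the corners.

Run:
```python
import cv2
a=cv2.imread("pics/top0.png")[200:325,345:485]; cv2.imwrite("pics/top0z.png",cv2.resize(a,None,fx=5,fy=4.8 and 5,interpolation=cv2.INTER_CUBIC)[:600])
b=cv2.imread("pics/side0.png")[245:365,285:455]; cv2.imwrite("pics/side0z.png",cv2.resize(b,None,fx=4.7,fy=4.7,interpolation=cv2.INTER_CUBIC)[:,:800])
```

```text
(no output)
```

View pics/top0z.png

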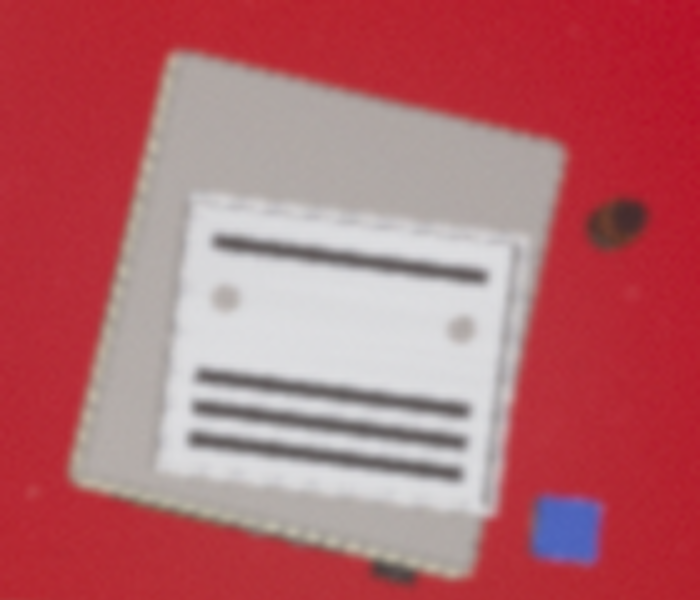

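View pics/side0z.png

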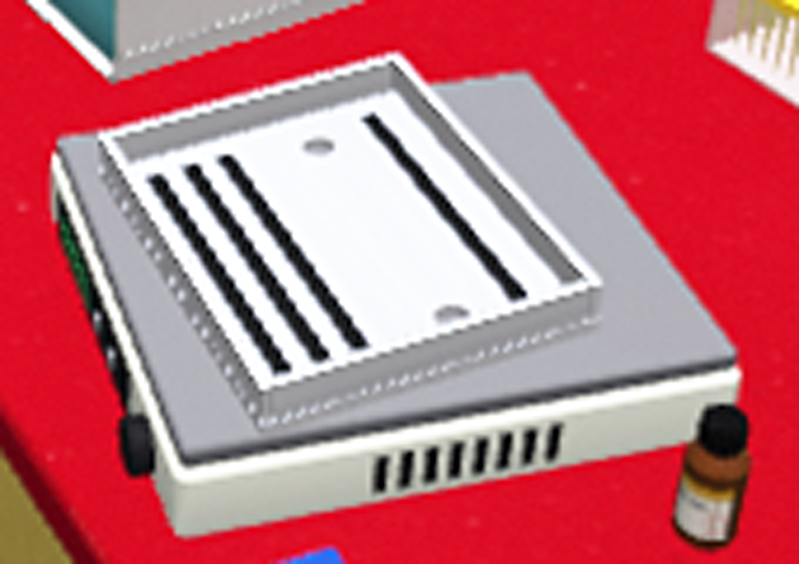

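```bash
cat > fit.py <<'E'
import numpy as np
from scipy.optimize import least_squares
from scipy.spatial.transform import Rotation as Ro
def proj(c,P):
    q=P@c["R"].T+c["t"]; return np.c_[c["fx"]*q[:,0]/q[:,2]+c["cx"],c["fy"]*q[:,1]/q[:,2]+c["cy"]]
def pts(p,L,h0=0.05):
    # p = x,y,yaw,tilt(rotation about front bottom edge raising far side)
    x,y,yaw,ti=p
    R=Ro.from_euler('z',yaw)*Ro.from_euler('y',-ti)
    L=np.array(L,float)
    # front lower edge (x=-.07) at deck
    base=np.array([-.07,0,0])
    return R.apply(L-base)+Ro.from_euler('z',yaw).apply(base)+[x,y,h0]
DECK=[[.115,.105,0],[.115,-.105,0],[-.115,-.105,0],[-.115,.105,0]]
RIM=[[.07,.085,.024],[.07,-.085,.024],[-.07,-.085,.024],[-.07,.085,.024]]
HOL=[[.02,.06,.006],[.02,-.06,.006]]
E
python3 - <<'E'
from fit import *
from workcell import read_camera
T=read_camera("top");S=read_camera("side")
tz=lambda a:np.array(a)/5.0+[345,200]-.4
sz=lambda a:np.array(a)/4.7+[285,245]-.4
deckT=tz([(170,48),(570,142),(472,580),(68,484)])
rimT=tz([(190,195),(530,238),(494,516),(158,471)]); holT=tz([(225,298),(461,329)])
deckS=sz([(528,70),(738,360),(185,465),(58,140)])
rimS=sz([(398,55),(603,285),(262,390),(98,137)]); holS=sz([(319,147),(451,313)])
for nm,cams in (("T",[0]),("S",[1]),("both",[0,1])):
    D=[(T,deckT),(S,deckS)];Q=[(T,rimT,holT),(S,rimS,holS)]
    f=lambda p:np.concatenate([(proj(D[i][0],pts([*p,0],DECK))-D[i][1]).ravel() for i in cams])
    r=least_squares(f,[.55,-.25,-.2],loss='soft_l1'); print(nm,"shaker",r.x.round(4),f(r.x).round(1)); s=r.x
    g=lambda p:np.concatenate([(proj(Q[i][0],pts(p,RIM+HOL))-np.r_[Q[i][1],Q[i][2]]).ravel() for i in cams])
    r=least_squares(g,[.5,-.25,-.2,.05],loss='soft_l1'); print("tray",r.x.round(4),g(r.x).round(1))
    d=Ro.from_euler('z',-s[2]).apply([*(r.x[:2]-s[:2]),0])
    print("rel",d.round(4),r.x[2]-s[2])
E
```

```text
T shaker [ 0.5074 -0.3517 -0.2067] [ 0.  -0.2 -0.3  0.   0.2  0.3 -0.  -0.1]
tray [ 0.4862 -0.3592 -0.0979  0.1068] [ 0.3 -0.3 -0.  -0.2  0.1 -0.  -0.4  0.3 -0.   0.2  0.   0.1]
rel [-0.0192 -0.0117  0.    ] 0.10881323850026765
S shaker [ 0.5092 -0.3572 -0.2018] [ 0.7 -0.9  4.2 -0.2 -0.7  0.6 -2.6 -0.5]
tray [ 0.487  -0.3602 -0.1019  0.0623] [-0.1 -0.4  0.   0.1  0.1  0.2 -0.1 -0.9 -0.2 -0.2  0.2  1. ]
rel [-0.0212 -0.0074  0.    ] 0.09991731241658175
both shaker [ 0.5079 -0.3539 -0.2065] [ 0.9 -0.4  0.6 -0.1  1.1  0.1  0.9 -0.2 -0.4 -1.4  2.4 -0.9 -2.6 -0.6
 -3.7 -1.4]
tray [ 0.4864 -0.3601 -0.1007  0.0623] [ 0.6 -0.8 -0.1 -0.5  0.4 -0.4 -0.1 -0.3  0.2 -0.   0.1 -0.  -0.4 -0.4
 -0.2  0.  -0.1  0.3 -0.4 -0.8 -0.5 -0.2 -0.1  1. ]
rel [-0.0197 -0.0104  0.    ] 0.10582351852138135
```

```bash
cat > tool.py <<'E'
import sys,numpy as np
from workcell import get_state
from scipy.spatial.transform import Rotation as Ro
def to(x,y,z,yaw_y=None):
    s=get_state();R=Ro.from_quat(s["ee_rot"]);p=s["tcp_pos"]
    d=R.inv().apply(np.array([x,y,z])-p)*100
    ty=R.apply([0,1,0]);a=np.degrees(np.arctan2(ty[1],ty[0]))
    print("cm",d.round(2),"toolyaw",a.round(2),"" if yaw_y is None else -(yaw_y-a)/6, "t",s["clock"],"p",np.round(p,4),"F",np.round(s["wrist_force"],2),"j",np.round(s["joint_pos"],2))
if __name__=="__main__": to(*map(float,sys.argv[1:]))
E
python3 - <<'E'
from workcell import read_camera
import numpy as np
T=read_camera("top")
for u,v,z in [(143,272,0),(332,268,0),(143,243,.25),(332,240,.25),(332,268,.2),(360,395,.0),(435,395,0),(293,303,.017),(458,306,.022),(468,245,.058)]:
    d=T["R"].T@np.array([(u-T["cx"])/T["fx"],(v-T["cy"])/T["fy"],1]);o=-T["R"].T@T["t"]
    print(u,v,(o+d*(z-o[2])/d[2]).round(3))
E
python3 tool.py 0.22 0.30 0.26; python3 -m creep '[0,-1.2,-3.5,-0.5,0, 0,-1.2,-3.5,-0.5,0, 0,-1.2,-3.5,-0.5,0, 0,-1.2,-3.5,-0.5,0, 0,-1.2,-3.5,-0.5,0, 0,-1.2,-3.5,-0.5,0]'; python3 tool.py 0.30 0.10 0.26
```

```text
143 272 [0.465 0.333 0.   ]
332 268 [ 0.49  -0.158  0.   ]
143 243 [0.513 0.265 0.25 ]
332 240 [ 0.532 -0.152  0.25 ]
332 268 [ 0.474 -0.155  0.2  ]
360 395 [ 0.167 -0.239  0.   ]
435 395 [ 0.172 -0.431  0.   ]
293 303 [ 0.396 -0.06   0.017]
458 306 [ 0.4   -0.484  0.022]
468 245 [ 0.554 -0.501  0.058]
cm [ -7.72 -21.1   -2.88] toolyaw 65.72  t 0.3 p [0.2364 0.524  0.231 ] F [-0.61  0.24 -0.78] j [ 1.13  0.32  1.56  0.    1.26 -0.02]
clock: 0.8
tcp_pos: [0.2152, 0.3007, 0.2574]
ee_rot: [0.207, 0.978, -0.001, -0.001]
wrist_force: [0.5, -0.8, 0.7]
width: 0.996
cm [-15.89 -14.91  -0.22] toolyaw 66.08  t 0.8 p [0.2152 0.3007 0.2574] F [ 0.53 -0.77  0.71] j [ 0.92 -0.03  1.92 -0.    1.25 -0.23]
```

```bash
python3 -m creep '[0,-2.65,-2.5,0,0, 0,-2.65,-2.5,0,0, 0,-2.65,-2.5,0,0, 0,-2.65,-2.5,0,0, 0,-2.65,-2.5,0,0, 0,-2.65,-2.5,0,0, 0,-2,-3.15,0,-0.2, 0,-2,-3.15,0,-0.2, 0,-2,-3.15,0,-0.2, 0,-2,-3.15,0,-0.2, 0,-2,-3.15,0,-0.2, 0,-2,-3.15,0,-0.2]'; python3 tool.py 0.46 -0.34 0.26 78.2
```

```text
clock: 1.8
tcp_pos: [0.3448, -0.1405, 0.2622]
ee_rot: [0.138, 0.99, 0.002, 0.007]
wrist_force: [1.4, 0.1, 0.1]
width: 0.999
cm [-16.54 -16.03   0.35] toolyaw 74.12 -0.6807921986625208 t 1.8 p [ 0.3448 -0.1405  0.2622] F [1.41 0.09 0.13] j [-0.42 -0.04  1.92  0.01  1.25 -1.72]
```

```bash
python3 -m creep '[0,-2.6,-2.6,0,-0.11, 0,-2.6,-2.6,0,-0.11, 0,-2.6,-2.6,0,-0.11, 0,-2.6,-2.6,0,-0.11, 0,-2.6,-2.6,0,-0.11, 0,-2.6,-2.6,0,-0.11,0,0,0,0,0,0,0,0,0,0]'; python3 tool.py 0.46 -0.34 0.26 78.2
python3 - <<'E'
from workcell import *
import cv2,pickle
c=read_camera("wrist");pickle.dump(c,open("w1.pkl","wb"));cv2.imwrite("pics/w1.png",c["image"][:,:,::-1])
E
```

```text
clock: 2.47
tcp_pos: [0.4599, -0.3494, 0.2615]
ee_rot: [0.108, 0.994, 0.001, 0.008]
wrist_force: [-1.0, 0.7, -0.1]
width: 1.002
cm [0.19 0.92 0.15] toolyaw 77.58 -0.10254861134339421 t 2.4667 p [ 0.4599 -0.3494  0.2615] F [-1.04  0.68 -0.14] j [-0.67  0.3   1.52  0.01  1.31 -2.03]
```

View pics/w1.png

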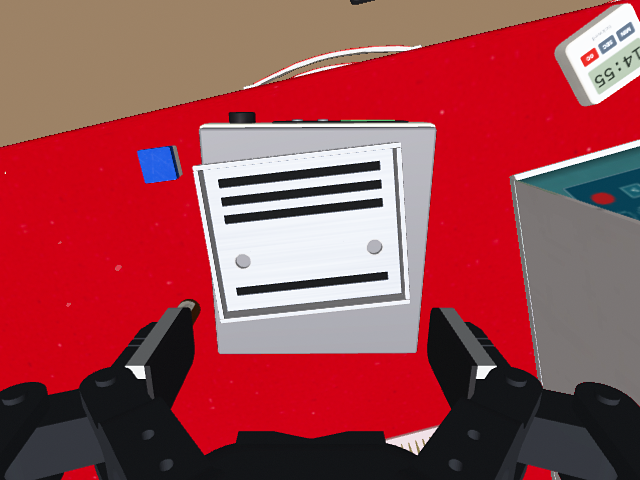

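The wrist view is clear. The deck corners are at (200,127), (436,125), (416,353) and (218,353). The rim corners are at (193,168), (400,144), (409,301) and (221,321), and the holes at (243,261) and (374,247). I'll use these for the fit.

```bash
cat > wfit.py <<'E'
from fit import *
def run(c,deck,rim,hol,tilt=None):
    f=lambda p:(proj(c,pts([*p,0],DECK))-deck).ravel()
    r=least_squares(f,[.507,-.352,-.206]); s=r.x; print("shaker",s.round(4),f(s).round(1))
    if tilt is None:
        g=lambda p:(proj(c,pts(p,RIM+HOL))-np.r_[rim,hol]).ravel(); q=least_squares(g,[*s,.05]).x
    else:
        g=lambda p:(proj(c,pts([*p,tilt],RIM+HOL))-np.r_[rim,hol]).ravel(); q=least_squares(g,s).x
    print("tray",q.round(4),g(q).round(1))
    d=Ro.from_euler('z',-s[2]).apply([*(q[:2]-s[:2]),0])
    print("rel mm",(d*1000).round(1),"yaw",round(q[2]-s[2],4))
    H=pts([*q[:3],q[3] if tilt is None else tilt],np.array(HOL)-[0,0,.006])
    P=pts([*s,0],[[.02,.06,0],[.02,-.06,0]])
    print("hole-pin mm (shaker axes L,R)",(Ro.from_euler('z',-s[2]).apply(H-P)*1000).round(1).tolist())
    return s,q
E
python3 - <<'E'
from wfit import *
import pickle
c=pickle.load(open("w1.pkl","rb"))
for dk in ([(416,353),(218,353),(200,127),(436,125)],[(416.5,353.5),(217.5,353.5),(199,124.5),(437,123)]):
  run(c,np.array(dk,float),np.array([(409,301),(221,321),(193,168),(400.5,143.5)],float),np.array([(374.5,247),(243,261)],float))
E
```

```text
shaker [ 0.5121 -0.3532 -0.2148] [ 4.   4.2 -3.6  5.1 -6.4 -3.   6.1 -1.7]
tray [ 0.4894 -0.3592 -0.1044  0.0233] [-0.3  1.2  1.   0.4 -1.2 -0.3  0.5 -0.  -0.4 -0.6  0.5 -0.5]
rel mm [-20.9 -10.7   0. ] yaw 0.1104
hole-pin mm (shaker axes L,R) [[-27.7, -8.9, 2.1], [-14.4, -8.1, 2.1]]
shaker [ 0.511  -0.353  -0.2154] [ 3.5  2.8 -3.3  3.6 -5.4 -1.9  5.3 -1. ]
tray [ 0.4894 -0.3592 -0.1044  0.0233] [-0.3  1.2  1.   0.4 -1.2 -0.3  0.5 -0.  -0.4 -0.6  0.5 -0.5]
rel mm [-19.8 -10.7   0. ] yaw 0.1111
hole-pin mm (shaker axes L,R) [[-26.6, -8.8, 2.1], [-13.3, -8.1, 2.1]]
```

```bash
python3 tool.py 0.515 -0.354 0.10 77.9
```

```text
cm [-5.23  0.69 16.22] toolyaw 77.61 -0.04905083738434968 t 2.5167 p [ 0.4599 -0.3493  0.2614] F [1.66 0.17 0.24] j [-0.67  0.3   1.52  0.01  1.31 -2.03]
```

```bash
python3 -m creep '[0,-2.6,0.35,1.5,-0.05, 0,-2.6,0.35,1.5,0, 0,0,0,3,0, 0,0,0,3,0, 0,0,0,3,0, 0,0,0,3,0, 0,0,0,1,0, 0,0,0,0,0,0,0,0,0,0]'; python3 tool.py 0.515 -0.354 0.085 77.9
python3 - <<'E'
from workcell import *
import cv2,pickle
for n in ("side","wrist"):
    c=read_camera(n);pickle.dump(c,open(n+"2.pkl","wb"));im=c["image"][:,:,::-1]
    if n=="side": im=cv2.resize(im[200:365,270:470],None,fx=3.6,fy=3.6,interpolation=cv2.INTER_CUBIC)
    cv2.imwrite(f"pics/{n}2.png",im)
E
```

```text
clock: 3.27
tcp_pos: [0.5149, -0.3456, 0.1038]
ee_rot: [0.103, 0.995, -0.001, 0.011]
wrist_force: [-0.4, -0.4, 0.5]
width: 1.001
cm [-0.13 -0.82  1.88] toolyaw 78.21 0.05127472023905 t 3.2667 p [ 0.5149 -0.3456  0.1038] F [-0.37 -0.42  0.55] j [-0.61  0.48  1.65  0.01  0.99 -1.98]
```

View pics/side2.png

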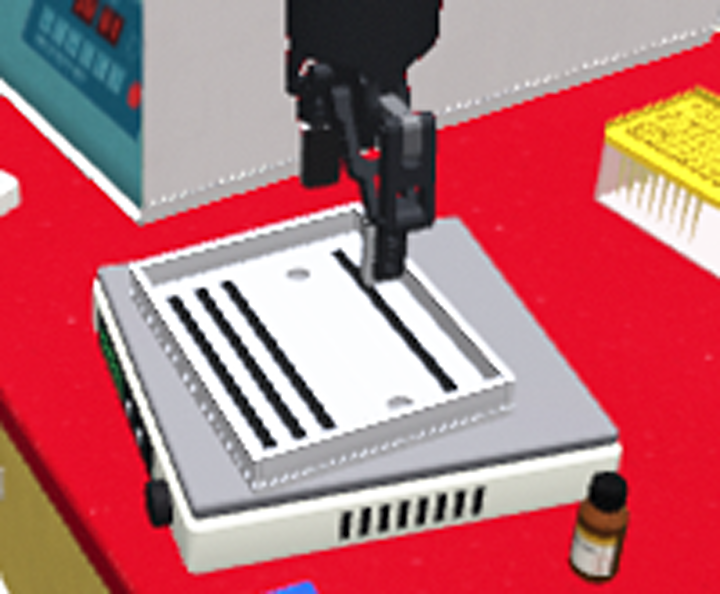

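View pics/wrist2.png

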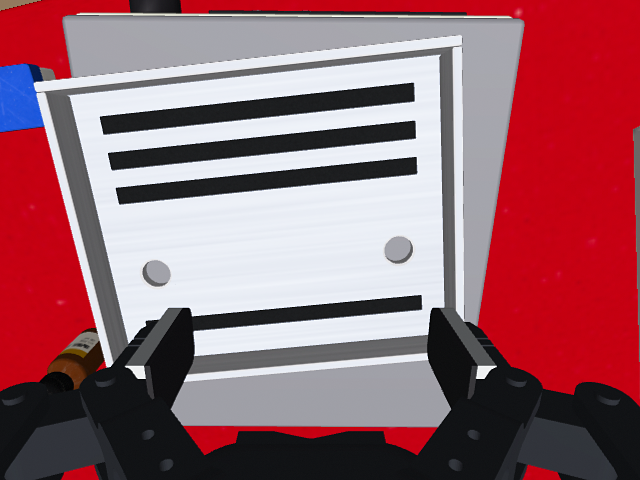

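Run:
```python
from fit import *
import pickle
c=pickle.load(open("side2.pkl","rb"))
for yy in (-.043,-.057):
  for xx in(-.011,.011):
    for z in (.103,.110,.117):
      P=np.array([[.515+yy*.204+xx*.979,-.3456+yy*.979-xx*.204,z]])
      print(yy,xx,z,((proj(c,P)-[270,200])*3.6).round(0))
```

```text
-0.043 -0.011 0.103 [[357. 300.]]
-0.043 -0.011 0.11 [[358. 289.]]
-0.043 -0.011 0.117 [[359. 278.]]
-0.043 0.011 0.103 [[398. 294.]]
-0.043 0.011 0.11 [[399. 283.]]
-0.043 0.011 0.117 [[400. 271.]]
-0.057 -0.011 0.103 [[367. 317.]]
-0.057 -0.011 0.11 [[368. 305.]]
-0.057 -0.011 0.117 [[370. 294.]]
-0.057 0.011 0.103 [[409. 310.]]
-0.057 0.011 0.11 [[410. 299.]]
-0.057 0.011 0.117 [[411. 287.]]
```

```bash
python3 -m creep '[0,0,-0.4,1,0, 0,0,-0.4,1,0, 0,0,0,1,0, 0,0,0,0.6,0, 0,0,0,0.6,0, 0,0,0,0.4,0, 0,0,0,0,0]'; python3 tool.py 0.515 -0.354 0.056 77.9
python3 - <<'E'
from workcell import *
import cv2,pickle
for n in ("side","wrist"):
    c=read_camera(n);pickle.dump(c,open(n+"3.pkl","wb"));im=c["image"][:,:,::-1]
    if n=="side": im=cv2.resize(im[200:365,270:470],None,fx=3.6,fy=3.6,interpolation=cv2.INTER_CUBIC)
    cv2.imwrite(f"pics/{n}3.png",im)
E
```

```text
clock: 3.95
tcp_pos: [0.5178, -0.3582, 0.0601]
ee_rot: [0.103, 0.994, -0.005, 0.017]
wrist_force: [-0.9, 0.3, 0.3]
width: 1.002
cm [0.37 0.35 0.4 ] toolyaw 78.13 0.03899481140846698 t 3.95 p [ 0.5178 -0.3582  0.0601] F [-0.86  0.32  0.29] j [-0.63  0.53  1.68  0.01  0.89 -2.  ]
```

View pics/side3.png

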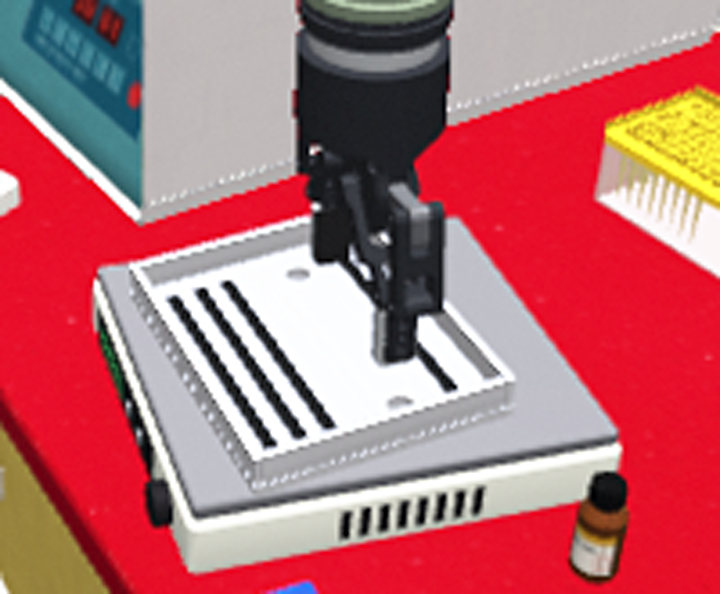

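View pics/wrist3.png

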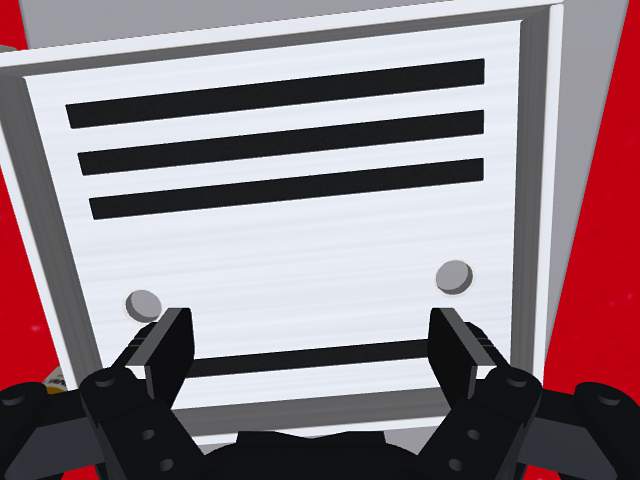

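```bash
python3 -m creep '[0,-0.5,0.1,0.2,0, 0,-0.5,0.1,0.15,0, 0,-0.5,0,0,0, 0,-0.4,0,0,0, 0,0,0,0,0]'; python3 tool.py 0.515 -0.354 0.056 77.9;python3 -m creep '[0,-0.3,0,0,0, 0,-0.2,0,0,0, 0,-0.2,0,0,0, 0,-0.2,0,0,0]'; python3 tool.py 0.515 -0.354 0.056 77.9
```

```text
clock: 4.47
tcp_pos: [0.5395, -0.361, 0.0591]
ee_rot: [0.103, 0.995, -0.006, 0.018]
wrist_force: [-1.6, -1.2, -0.2]
width: 0.999
cm [2.55 0.18 0.21] toolyaw 78.21 0.05178072836690717 t 4.4667 p [ 0.5395 -0.361   0.0591] F [-1.6  -1.22 -0.23] j [-0.61  0.56  1.64  0.01  0.91 -1.98]
clock: 4.8
tcp_pos: [0.5448, -0.363, 0.0594]
ee_rot: [0.101, 0.995, -0.006, 0.013]
wrist_force: [-4.9, -0.7, 2.4]
width: 0.997
cm [3.11 0.29 0.25] toolyaw 78.38 0.08027249210689054 t 4.8 p [ 0.5448 -0.363   0.0594] F [-4.9  -0.7   2.41] j [-0.61  0.57  1.62  0.    0.93 -1.98]
```

```bash
python3 -m creep '[0,-0.3,0,0.5,0, 0,-0.3,0,0.4,0, 0,-0.3,0,0,0, 0,-0.3,0,0,0]'; python3 tool.py 0.515 -0.354 0.056 77.9
python3 - <<'E'
from workcell import *
import cv2,pickle
for n in ("side","wrist"):
    c=read_camera(n);pickle.dump(c,open(n+"4.pkl","wb"));im=c["image"][:,:,::-1]
    if n=="side": im=cv2.resize(im[200:365,270:470],None,fx=3.6,fy=3.6,interpolation=cv2.INTER_CUBIC)
    cv2.imwrite(f"pics/{n}4.png",im)
E
```

```text
clock: 5.13
tcp_pos: [0.5533, -0.3645, 0.0518]
ee_rot: [0.101, 0.995, -0.004, 0.009]
wrist_force: [-5.7, 0.9, 3.0]
width: 1.003
cm [ 3.95  0.25 -0.49] toolyaw 78.37 0.07886755387902629 t 5.1333 p [ 0.5533 -0.3645  0.0518] F [-5.72  0.86  3.01] j [-0.6   0.59  1.59  0.    0.94 -1.97]
```

View pics/side4.png

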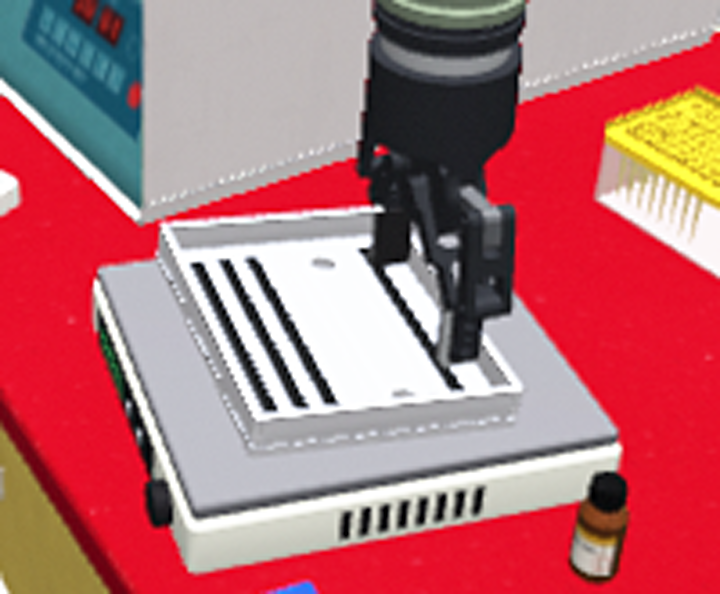

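View pics/wrist4.png

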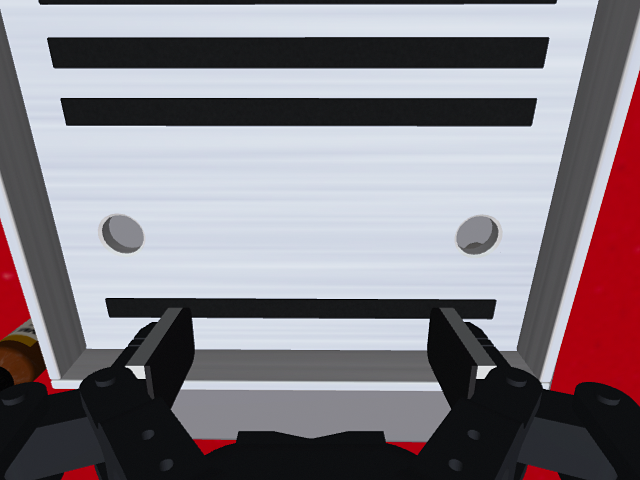

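Run:
```python
import cv2,numpy as np
a=cv2.imread("pics/wrist4.png")
L=[cv2.resize(a[200:270,x:x+70],None,fx=5,fy=5,interpolation=cv2.INTER_CUBIC) for x in (88,443)]
cv2.imwrite("pics/h4.png",np.hstack(L))
```

```text
(no output)
```

View pics/h4.png

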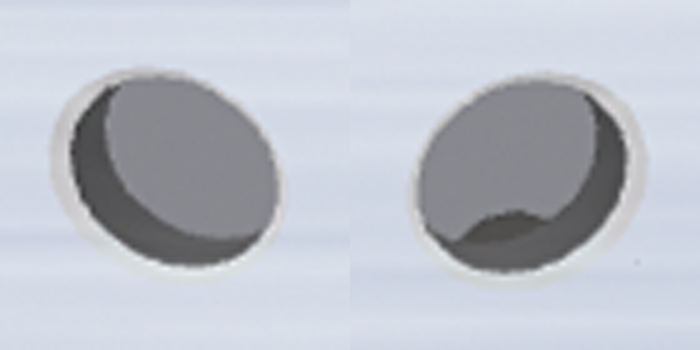

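The tray is now square with the tool. The left pin's foot shows at about (478,245), at the far side of the left hole, so the tray still has to go left and forward. I'll back off to mid-tray and push left.

```bash
python3 -m creep '[0,0.5,0,-0.2,0, 0,1,0.2,-0.1,0, 0,1,0.3,0,0, 0,1,0.4,0,0, 0,1,0.4,0,0, 0,0.6,0.4,0,0, 0,0,0,0,0]'
python3 - <<'E'
from workcell import *
import numpy as np
s=get_state();d=np.array(s["tcp_pos"])-[.509,-.353,0];a=.2067
print(s["tcp_pos"],s["wrist_force"],"shaker frame",(np.cos(a)*d[0]-np.sin(a)*d[1])*1e3,(np.sin(a)*d[0]+np.cos(a)*d[1])*1e3)
E
```

```text
clock: 5.82
tcp_pos: [0.5075, -0.3359, 0.0548]
ee_rot: [0.103, 0.995, -0.005, 0.016]
wrist_force: [0.2, 0.8, 0.2]
width: 0.998
[ 0.50748547 -0.3358974   0.05479828] [0.24645031 0.76881706 0.21666835] shaker frame -4.9922841197879135 16.427719028094835
```

```bash
cat > st.py <<'E'
from workcell import *
import numpy as np
from scipy.spatial.transform import Rotation as Ro
s=get_state();d=np.array(s["tcp_pos"])-[.509,-.353,0];a=.2067
ty=Ro.from_quat(s["ee_rot"]).apply([0,1,0])
print("t",s["clock"],"F",np.round(s["wrist_force"],1),"shaker frame mm",round((np.cos(a)*d[0]-np.sin(a)*d[1])*1e3,1),round((np.sin(a)*d[0]+np.cos(a)*d[1])*1e3,1),"z",s["tcp_pos"][2].round(4),"yaw",np.degrees(np.arctan2(ty[1],ty[0])).round(2))
E
python3 -m creep '[0,0,0.3,0,0, 0,0,0.2,0,0]'>/dev/null; python3 st.py; python3 -m creep '[0,0,0.2,0,0, 0,0,0.2,0,0]'>/dev/null; python3 st.py;python3 - <<'E'
from workcell import *
import cv2,pickle
for n in ("side","wrist"):
    c=read_camera(n);pickle.dump(c,open(n+"5.pkl","wb"));im=c["image"][:,:,::-1]
    if n=="side": im=cv2.resize(im[200:365,270:470],None,fx=3.6,fy=3.6,interpolation=cv2.INTER_CUBIC)
    cv2.imwrite(f"pics/{n}5.png",im)
E
```

```text
t 5.9833 F [-0.7 -3.  -1. ] shaker frame mm -4.5 20.7 z 0.0553 yaw 78.22
t 6.15 F [-1.5 -2.8  0.6] shaker frame mm -3.5 23.9 z 0.0554 yaw 78.26
```

View pics/wrist5.png

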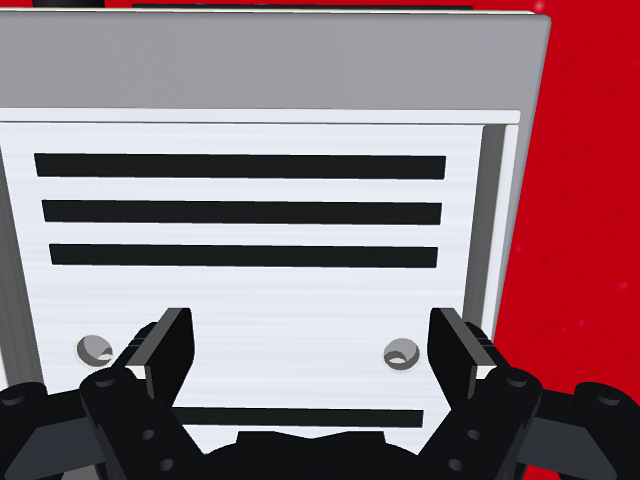

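View pics/side5.png

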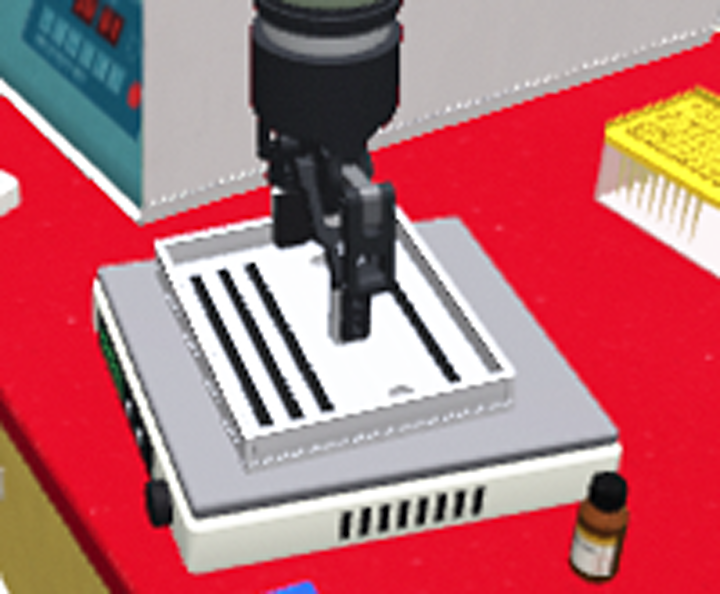

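Run:
```python
import cv2,numpy as np
a=cv2.imread("pics/wrist5.png")
L=[cv2.resize(a[325:381,x:x+60],None,fx=6,fy=6,interpolation=cv2.INTER_CUBIC) for x in (65,372)]
cv2.imwrite("pics/h5.png",np.hstack(L))
```

```text
(no output)
```

View pics/h5.png

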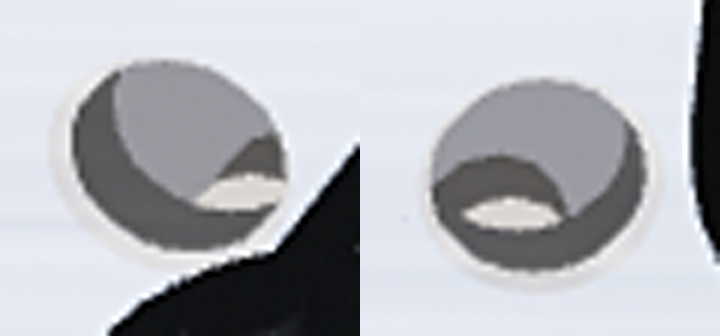

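```bash
cat > ray.py <<'E'
import numpy as np
def ray(c,u,v,z):
    d=c["R"].T@np.array([(u-c["cx"])/c["fx"],(v-c["cy"])/c["fy"],1]);o=-c["R"].T@c["t"]
    return o+d*(z-o[2])/d[2]
def sf(P,a=.2067):
    d=P-np.array([.509,-.353,0]);return np.round([(np.cos(a)*d[0]-np.sin(a)*d[1])*1e3,(np.sin(a)*d[0]+np.cos(a)*d[1])*1e3],1)
E
python3 - <<'E'
from ray import *
import pickle
c=pickle.load(open("wrist5.pkl","rb"))
pl=sf(ray(c,397.3,360.5,.058));pr=sf(ray(c,106.3,357.2,.058))
hl=sf(ray(c,402,355,.0632));hr=sf(ray(c,93,351.2,.0632))
print("pins",pl,pr,"holes",hl,hr,"hole-pin",hl-pl,hr-pr)
E
```

```text
pins [17.2 59.4] [ 16.8 -58. ] holes [10.9 59.8] [ 10.3 -59.6] hole-pin [-6.3  0.4] [-6.5 -1.6]
```

Both pin tips are visible. The holes are still about 6.4 mm short in x, and y is within about 1 mm. I'll push forward against the far wall.

```bash
python3 -m creep '[0,0,-0.5,0,0, 0,-0.8,-0.6,0,0, 0,-1,-0.6,0,0, 0,-1,-0.5,0,0, 0,-0.8,-0.2,0,0,0,0,0,0,0]'>/dev/null; python3 st.py; python3 -m creep '[0,-0.2,0,0,0, 0,-0.2,0,0,0]'>/dev/null; python3 st.py
```

```text
t 6.75 F [ 0.   0.2 -0.1] shaker frame mm 36.8 -0.7 z 0.0571 yaw 78.14
t 6.9167 F [-0.2  0.4 -0.1] shaker frame mm 41.1 -0.6 z 0.0568 yaw 78.12
```

```bash
for i in 1 2; do python3 -m creep '[0,-0.2,0,0.1,0, 0,-0.15,0,0.05,0]'>/dev/null; python3 st.py; done; python3 -m creep '[0,-0.15,0,0,0, 0,0,0,0,0]'>/dev/null; python3 st.py;  python3 - <<'E'
from workcell import *
import cv2,pickle
for n in ("side","wrist"):
    c=read_camera(n);pickle.dump(c,open(n+"6.pkl","wb"));im=c["image"][:,:,::-1]
    if n=="side": im=cv2.resize(im[200:365,270:470],None,fx=3.6,fy=3.6,interpolation=cv2.INTER_CUBIC)
    cv2.imwrite(f"pics/{n}6.png",im)
E
```

```text
t 7.0833 F [ 0.6  0.1 -0.2] shaker frame mm 44.5 -0.2 z 0.0552 yaw 78.12
t 7.25 F [-4.8 -0.2  2.1] shaker frame mm 46.1 0.0 z 0.0537 yaw 78.14
t 7.4167 F [-2.6  0.3  2.9] shaker frame mm 45.8 0.1 z 0.0534 yaw 78.15
```

View pics/wrist6.png

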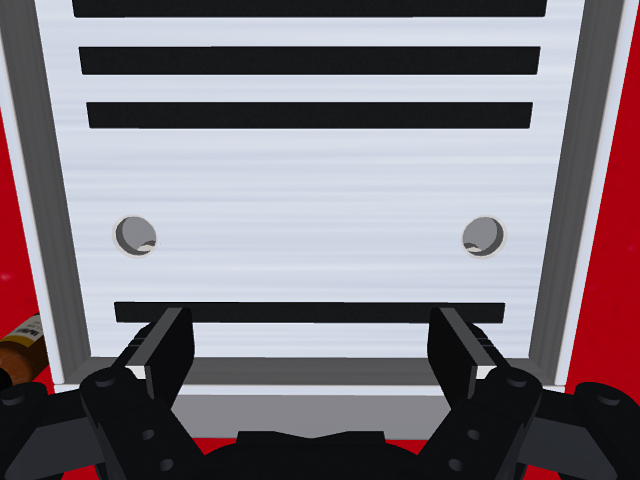

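View pics/side6.png

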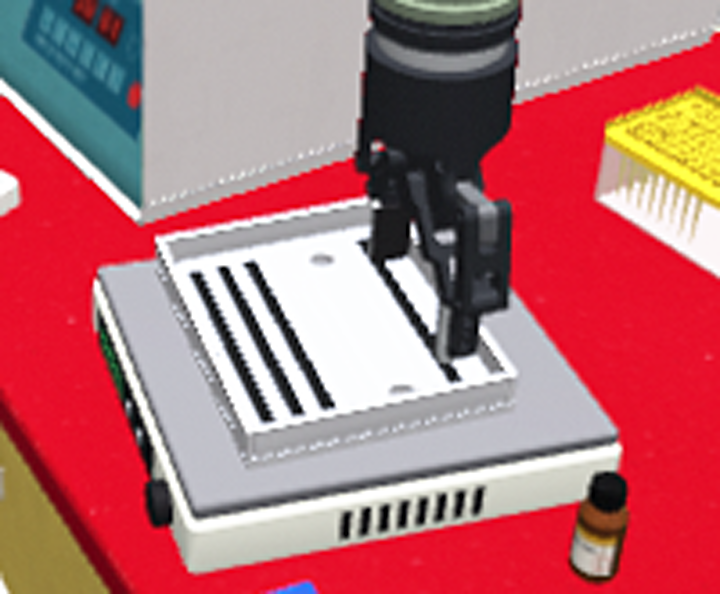

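Pin tips show symmetrically in both holes, at (148,246) and (473,247). I'll push on forward.

```bash
for i in 1 2 3; do python3 -m creep '[0,-0.25,0,-0.05,0, 0,-0.2,0,0,0]'>/dev/null; python3 st.py; done
```

```text
t 7.6833 F [-4.5  0.8  0.9] shaker frame mm 48.8 0.5 z 0.0537 yaw 78.16
t 7.85 F [0.9 0.1 0.3] shaker frame mm 54.3 0.6 z 0.0541 yaw 78.15
t 8.0167 F [-8.5 -0.5  4.2] shaker frame mm 59.4 1.0 z 0.0544 yaw 78.16
```

```bash
cat > snap.py <<'E'
import sys
from workcell import *
import cv2,pickle
k=sys.argv[1]
for n in ("side","wrist"):
    c=read_camera(n);pickle.dump(c,open(n+k+".pkl","wb"));im=c["image"][:,:,::-1]
    if n=="side": im=cv2.resize(im[200:365,270:470],None,fx=3.6,fy=3.6,interpolation=cv2.INTER_CUBIC)
    cv2.imwrite(f"pics/{n}{k}.png",im)
E
python3 snap.py 7
```

```text
(no output)
```

View pics/wrist7.png

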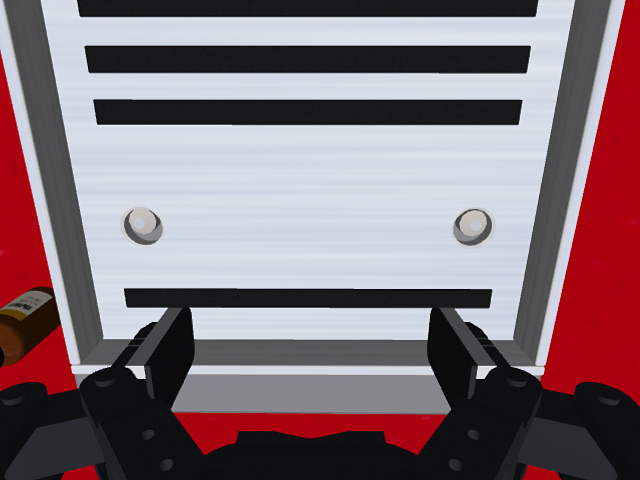

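View pics/side7.png

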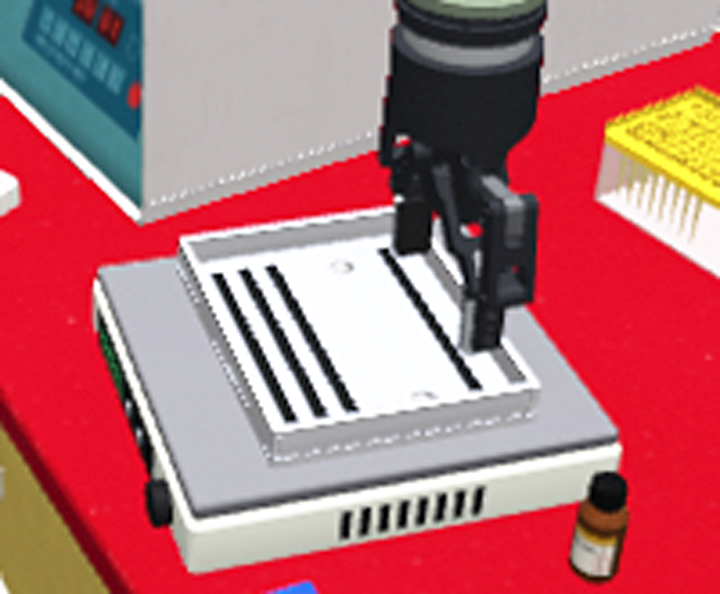

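The pins now stand inside both holes, at (143,222) and (474,224), and the far edge has dropped. I'll back off, rise clear and check.

```bash
python3 -m creep '[0,0.4,0,0,0, 0,0.5,0,0,0, 0,0.7,0,-0.5,0, 0,0.5,0,-2,0, 0,0,0,-3,0, 0,0,0,-3,0, 0,1,0,-3,0, 0,2,0,-3,0, 0,0,0,0,0]'>/dev/null; python3 st.py; python3 snap.py 8
```

```text
t 8.8667 F [ 1.  -0.6  0.1] shaker frame mm 3.3 1.8 z 0.2047 yaw 78.16
```

View pics/wrist8.png

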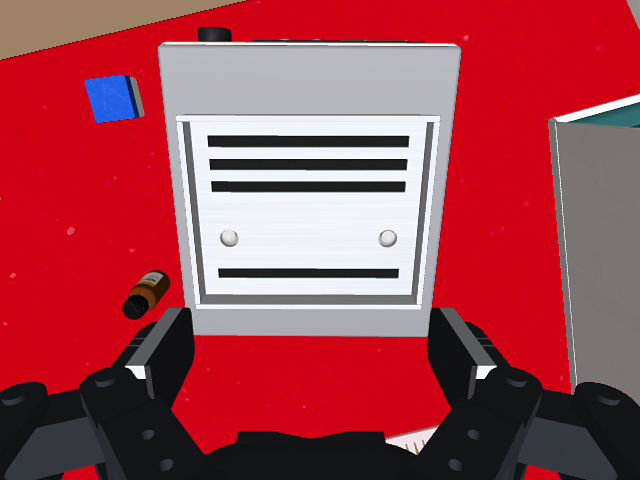

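View pics/side8.png

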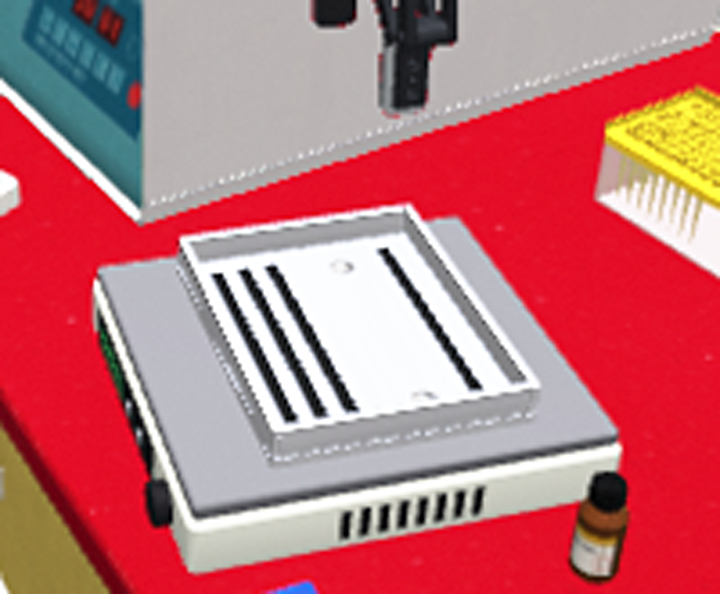

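Run:
```python
from wfit import *
from ray import *
import pickle,cv2
c=pickle.load(open("wrist8.pkl","rb"))
run(c,np.array([(428,336),(194,335),(159,44),(461,45)],float),np.array([(421,309),(196,308),(177,116),(439.5,116)],float),np.array([(387.7,238.5),(229.2,238)],float))
a=c["image"][:,:,::-1]
w=[cv2.resize(a[223:253,x:x+40],None,fx=9,fy=9,interpolation=cv2.INTER_CUBIC) for x in (209,368)]
cv2.imwrite("pics/h8.png",np.hstack(w))
```

```text
shaker [ 0.5138 -0.3522 -0.2072] [ 6.8  6.7 -7.9  7.3 -8.1 -2.1  8.9 -3.4]
tray [ 0.5139 -0.3536 -0.2085 -0.0183] [-0.5 -0.2  0.3  0.3 -1.8 -0.2  1.8  0.1 -0.   0.1  0.1  0.3]
rel mm [ 0.4 -1.3  0. ] yaw -0.0013
hole-pin mm (shaker axes L,R) [[0.5, -1.4, -1.6], [0.3, -1.4, -1.6]]
```

View pics/h8.png

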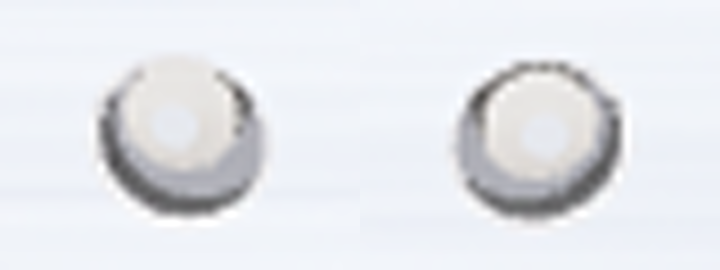

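Run:
```python
from fit import *
import pickle,cv2
def go(k,rim,hol):
    c=pickle.load(open(f"side{k}.pkl","rb"))
    z=lambda a:np.array(a,float)/3.6+[270,200]-.36
    t=np.r_[z(rim),z(hol)]
    g=lambda p:(proj(c,pts(p,RIM+HOL))-t).ravel()
    r=least_squares(g,[.51,-.353,-.2,.03]);print(r.x.round(4),g(r.x).round(1))
go("8",[(410,206),(541,386),(272,434),(179,238)],[(343,267),(425,396)])
go("2",[(361,206),(515,379),(257,462),(130,264)],[(298,274),(399,402)])
im=pickle.load(open("side8.pkl","rb"))["image"][250:335,315:425,::-1]
cv2.imwrite("pics/s8z.png",cv2.resize(im,None,fx=7,fy=7,interpolation=cv2.INTER_CUBIC))
```

```text
[ 0.5111 -0.3557 -0.2113  0.0046] [ 0.2 -0.5  0.   0.1  0.2 -0.2 -0.3 -0.1 -0.1 -0.3 -0.1  0.9]
[ 0.4875 -0.3599 -0.1016  0.0578] [-0.6 -0.9  0.4  0.4 -0.3 -0.4 -0.1 -0.3  0.1 -0.1  0.4  0.8]
```

View pics/s8z.png

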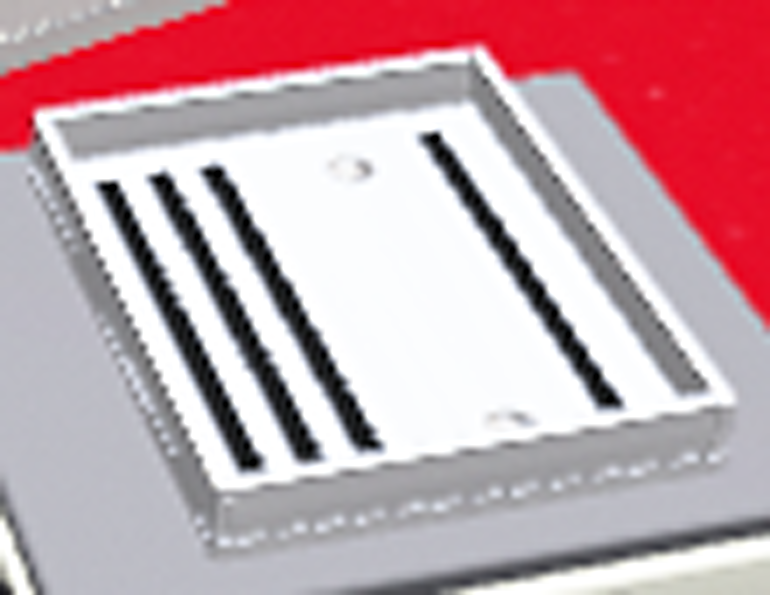

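Side-view tilt went from about 0.06 to about 0.005 rad, so the tray looks seated. I'll check it by light touch, comparing floor height near the far wall with the front; that also presses down any residual ride on a taper.

```bash
python3 -m creep '[0,-2,-0.1,3,0, 0,-2,0,3,0, 0,0,0,3,0, 0,0,0,3,0, 0,0,0,2,0, 0,0,0,1,0, 0,0,0,0,0]'>/dev/null; python3 st.py
```

```text
t 9.55 F [-2.8 -0.9 21.1] shaker frame mm 51.7 1.5 z 0.0429 yaw 78.16
```

The descent overshot and touched the floor with 21 N. That is under the limit, so I'll ease off at once.

```bash
python3 -m creep '[0,0.2,0,-0.3,0, 0,0,0,-0.1,0]'>/dev/null; python3 st.py; python3 -m creep '[0,0,0,0.15,0]'>/dev/null; python3 st.py; python3 -m creep '[0,0,0,0.1,0]'>/dev/null; python3 st.py
```

```text
t 9.7167 F [0.2 0.  0.1] shaker frame mm 49.7 1.6 z 0.0458 yaw 78.16
t 9.8 F [-1.  -0.7  0.7] shaker frame mm 50.1 1.5 z 0.0446 yaw 78.16
t 9.8833 F [ 0.1 -0.1  0.1] shaker frame mm 50.0 1.6 z 0.0434 yaw 78.15
```

```bash
python3 -m creep '[0,0,0,-0.5,0, 0,0,0,-2,0, 0,0,0,-3,0, 0,0,0,-3,0, 0,1,0,-3,0, 0,2,0,-3,0, 0,2,0,-2,0, 0,0,0,0,0, 0,0,0,0,0]'>/dev/null; python3 st.py; python3 snap.py 9
python3 - <<'E'
from workcell import *
import cv2
cv2.imwrite("pics/top9.png",read_camera("top")["image"][200:325,225:485,::-1].repeat(3,0).repeat(3,1))
E
```

```text
t 10.6333 F [-0.7 -0.2  1.4] shaker frame mm -7.9 2.6 z 0.2141 yaw 78.2
```

View pics/wrist9.png

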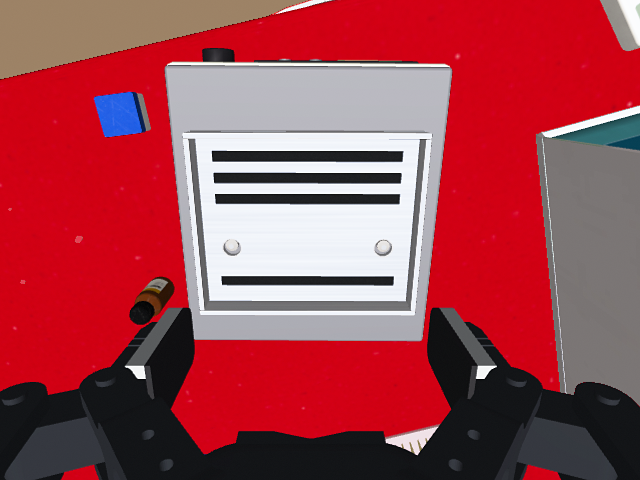

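View pics/side9.png

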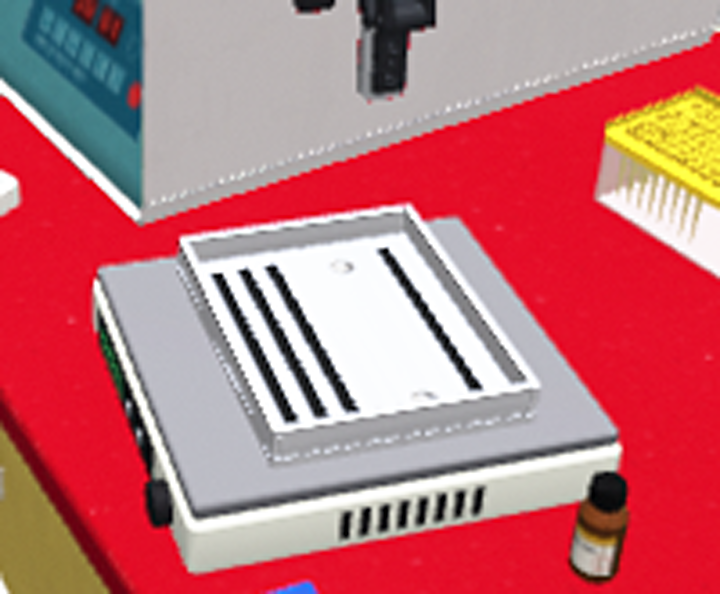

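View pics/top9.png

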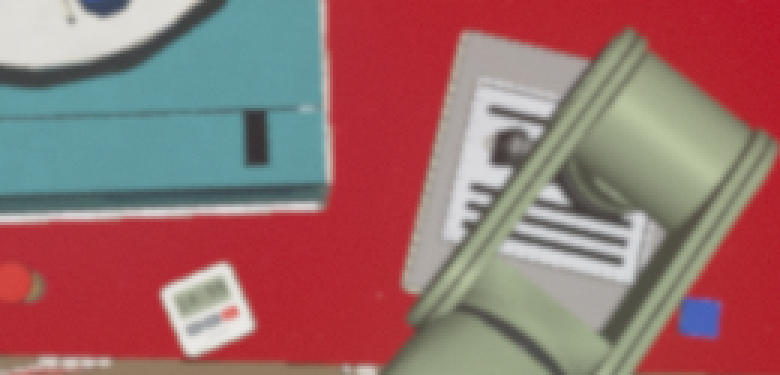

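The pins stand in both holes at (232,247) and (383,247) in the wrist view, and the tray looks square on the deck. The side view hasn't changed since before the press, so the tray was already down. The bystanders are where they were and the arm is clear. I'm handing it in.

```bash
python3 -c "
from workcell import *
print(sign_off())"
```

```text
the job is handed in; nothing more can be done
None
```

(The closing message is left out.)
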